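# Bring the red-lidded spice jar to the front of the carousel

### The job

On the kitchen counter, push the posts on the rim of the wooden carousel sideways with your fingertips to turn it gently until the red-lidded jar stands in line with the brass arrow that sticks out from the foot, on the arrow's side. Only push: do not pinch or lift anything, do not touch the jars, which should ride along standing in their places, and leave the other things on the counter alone. Leave the carousel at rest and draw the hand clear.

Things in the scene. Friction and masses are not known exactly. Their poses are not given: they have to be found in the camera images.
- carousel_base: Fixed round dark steel foot of the carousel, 170 mm diameter, mostly hidden under the disc. Origin on the counter, on the carousel's vertical turning axis. Its own -x axis points along the brass arrow, which lies on the robot's side of the carousel, up to 0.5 rad off the world's -x direction.
- arrow (a point): Head of the brass arrow, a flat bar 8 mm high on the counter that sticks out from under the disc; this point is the middle of its diamond-shaped head (51 mm across), 168 mm from the turning axis (the tip is at 193 mm). Fixed to the foot.
- carousel: Light wooden turntable disc, 260 mm diameter, top face 32 mm above the counter, underside at 18 mm. Turns either way, more than a full turn, about its vertical z axis; drag 0.1 N m (under 1 N at the rim), so it stops when no longer pushed. Origin on the axis at the underside. Four jars stand on it, their outer sides 85 mm from the axis.
- post (a point): Top of one of six equal dark wooden posts on the carousel's rim, the part to push sideways: 12 mm diameter, tops 61 mm above the counter (29 mm above the disc), centred 120 mm from the axis. This one stands on the disc's own +x axis, the others every 60 degrees round from it. It turns with the disc.
- jar_red: Loose squat white ceramic spice jar with a red lid and band: 45 mm diameter, 47 mm tall with lid, about 0.12 kg, standing upright on the carousel 62 mm from its turning axis. Origin at the centre of its underside; z up; its yaw means nothing. This is the marked jar.
- jar_black: Loose squat white ceramic spice jar with a black lid and band: 45 mm diameter, 47 mm tall with lid, about 0.12 kg, standing upright on the carousel 62 mm from its turning axis. Origin at the centre of its underside; z up; its yaw means nothing. Bystander.
- jar_grey: Loose squat white ceramic spice jar with a grey lid and band: 45 mm diameter, 47 mm tall with lid, about 0.12 kg, standing upright on the carousel 62 mm from its turning axis. Origin at the centre of its underside; z up; its yaw means nothing. Bystander.
- jar_white: Loose squat white ceramic spice jar with a white lid and band: 45 mm diameter, 47 mm tall with lid, about 0.12 kg, standing upright on the carousel 62 mm from its turning axis. Origin at the centre of its underside; z up; its yaw means nothing. Bystander.
- mug_a: Loose white mug, 78 mm diameter, 85 mm tall, handle on its +y side; origin at the centre of its underside. Bystander beside the carousel.
- mug_b: A second mug like the first. Bystander beside the carousel.
- tumbler: Loose clear glass tumbler, 68 mm diameter, 95 mm tall; origin at the centre of its underside. Bystander beside the carousel.
- bowl: Loose blue bowl, 130 mm diameter, 55 mm tall; origin at the centre of its underside. Bystander beside the carousel.
- spoon: Loose spoon lying flat on the counter to the right of the carousel, its length along its own x axis; origin at its underside near the middle. Bystander.
Things that resemble listed ones, but are neither listed nor needed, are in the scene too. Of the things that look like the jar_red, the larger one is meant.

How it is judged (in metres and radians):
On the way, in this order (a step that is already met when the one before it is completed fails the run):
1. the fingers push the carousel (contact force between the fingers and carousel above 0.15 N), for 0.05 s.
2. the red-lidded jar has come in line with the arrow (y of jar_red in the frame of carousel_base between -0.012 and 0.012 m and x of jar_red in the frame of carousel_base below -0.045 m), for 0.2 s.
At the end, for the whole second after the job is handed in: The red-lidded jar's centre is within 12 mm to either side of the arrow's line through the axis (about 11 degrees), on the arrow's side; all four jars stand upright on the disc, 49 to 75 mm from the axis; the carousel is at rest; mugs, tumbler, bowl and spoon are within 20 mm of where they started (all of step 2 and angle between each of jar_red, jar_black, jar_grey, jar_white's own z axis and vertical below 0.1 rad and horizontal distance between jar_red and carousel between 0.049 and 0.075 m and height (world z) of jar_red between 0.028 and 0.036 m and horizontal distance between jar_black and carousel between 0.049 and 0.075 m and height (world z) of jar_black between 0.028 and 0.036 m and horizontal distance between jar_grey and carousel between 0.049 and 0.075 m and height (world z) of jar_grey between 0.028 and 0.036 m and horizontal distance between jar_white and carousel between 0.049 and 0.075 m and height (world z) of jar_white between 0.028 and 0.036 m and angular speed of carousel below 0.05 rad/s and distance of each of mug_a, mug_b, tumbler, bowl, spoon from where it was at the start of the episode below 0.02 m); the robot touches nothing.
It fails at once if a jar is touched by the robot (contact force between any of the fingers, the arm and jar_red above 0.5 N or contact force between any of the fingers, the arm and jar_black above 0.5 N or contact force between any of the fingers, the arm and jar_grey above 0.5 N or contact force between any of the fingers, the arm and jar_white above 0.5 N).
It fails at once if a jar is lifted off the disc, tips or slides out of its place (over 10 mm up, over 0.3 rad, or not 45 to 80 mm from the axis) (height (world z) of any of jar_red, jar_black, jar_grey, jar_white above 0.042 m or angle between any of jar_red, jar_black, jar_grey, jar_white's own z axis and vertical above 0.3 rad or horizontal distance between any of jar_red, jar_black, jar_grey, jar_white and carousel above 0.08 m or horizontal distance between any of jar_red, jar_black, jar_grey, jar_white and carousel below 0.045 m).
It fails at once if the carousel is spun too fast (over 2.5 rad/s) (angular speed of carousel above 2.5 rad/s).
It fails at once if the carousel is pinched or pushed hard (over 20 N) (contact force between the fingers and carousel above 20 N).
It fails at once if a mug, the tumbler, the bowl or the spoon is knocked (moved over 30 mm) (distance of any of mug_a, mug_b, tumbler, bowl, spoon from where it was at the start of the episode above 0.03 m).
It also fails if it takes over 58 s, if anything falls off the work surface, if the arm or the gripper's body presses on something with over 40 N, if the wrist force passes 120 N, or if a joint passes its speed limit or range.

### The arm

A 7-joint arm with a two-finger parallel gripper is mounted at the origin on the work surface. World frame = base frame: x ahead of the robot, y to its left, z up, the work surface at z = 0. Lengths are in mm, angles in rad, forces in N, time in s.
With the tool pointing down it reaches from about 425 to 825 mm from the base axis. Payload 3.6 kg.
Tool frame: the origin (TCP) lies at the very end of the fingers, on their centre line; the grasp point (between the pads) lies 19 mm behind it; z points along the fingers, y is the line along which they close (so a half turn about z gives the same grasp; the last joint's range is limited). The gripper opens to 93 mm and grips with 3 to 60 N. Pads are 15 mm wide; open, the fingers measure 128 mm over their backs; the gripper's body (75 mm by 188 mm) begins 65 mm behind the grasp point.
Start: joints at [1.216, 0.615, -0.013, 1.423, 0.008, 1.103, -0.04], TCP at [209.286, -615.355, 218.64] pointing down, gripper open.
Joint ranges: [-3.12, 3.12], [-0.3, 2.06], [-1.34, 1.32], [0.26, 2.42], [-1.36, 4.5], [0.01, 1.98], [-2.84, 2.84]. Speed limits (rad/s): [2.79, 2.79, 3.14, 3.14, 3.14, 3.14, 3.14].

### API

Orientations are given as a rotation vector (axis times angle).
In Python, from rig import readout, viewer, close_job, models gives the robot as it stands.
- The arm moves only by the tool jog_arm, never from a script. Its argument "plan" is a list of rows, each a list of 7 numbers: the shift along the tool's x, y, z each as a share of 1 m, from -1 to 1, then the turn, a rotation vector about the tool's x, y, z each as a share of pi rad, from -1 to 1, then the opening, from 0 (shut) to 1 (fully open). A call has 1 to 20 rows; each row is the pose to reach, as a shift and turn from the pose commanded when the call began, along the tool's axes at that moment, turning the shorter way round; what a row does not reach only later rows make up. A row lasts 1/8 s, in which the tool goes at most 62.5 mm and 10.7 degrees, less where a joint would pass 70% of its speed; a pose out of reach is approached as far as the arm can. A call with a number of a shift or a turn outside -1 to 1 is refused whole. A call with a gripper value outside its range is refused whole. The fingers move at their own pace and stop on an object; "squeeze" is the grip in N (left out, the last holds). Time passes only in rows, so rows that repeat a pose let the fingers close. It gives the time, the measured TCP pose, the force, the opening and the grip force at its end, in the units of the state.
- readout.observe(): the state, without advancing time (a new reading comes with each control period).
- viewer.capture(name): name is "scene" or "top" or "wrist"; returns (picture, depth): 420x560x3 uint8, red, green, blue; 420x560 float32, mm along the optical axis (not along the pixel's ray), 0 where there is no reading.
- viewer.camera_model(name): a dict with "fovy" (degrees; the focal length in pixels is half the picture's height over the tangent of half this angle, whatever the lens; pixels are square), "cx", "cy" (the principal point, pixels), "distortion" ([k1, k2, p1, p2, k3] as OpenCV has them; the pictures are not rectified), "position" and "attitude" of the camera in the world. Camera axes: x right, y up, looking along -z (the intrinsics and any distortion apply to the point x, -y, -z); pixel columns grow to the right and rows downward; lengths in mm; the calibration is good to about 2 mm. A picture is of the moment at which its call begins: read the wrist's pose just before it. camera_model takes no time and is no camera call; for the wrist camera it gives the pose at the moment of the call.
- close_job(): hands the job in; it is judged then, once.
Trained networks look in the newest picture that a camera, given by its name, has taken for a name from the list of things; names that differ only in an ending like _2 or _b are one class to them, and where a whole thing is asked for, a point or a joint stands for the part that bears it (a point fixed in the world has none). Each returns a list of dicts, best first, with "confidence" (0 to 1); they miss things now and then, are a little off and sometimes report something else, mostly with a low value. They report only what shows in the picture. A call takes as long as a camera call. They do not tell look-alikes from the thing itself.
- models.boxes_of(camera, label): "at" ([column, row] as shares, 0 to 1, of the picture: columns of its width, rows of its height, amid what is visible of it).
The state is a dict: "clock": time; "qpos": joint angles; "qvel": joint speeds; "tau": joint torques, N m; "tcp_pos": TCP position; "eef_rot": TCP orientation; "ft_force": force on the tool from outside, world axes, zero at the start; "wrist_torque": the same for the moment, N m; "opening": finger opening in mm; "gripper_force": force on a finger pad.
Only numpy, scipy, OpenCV 4.12 (cv2) and the standard library are available. Lean on these libraries where they do the work, as an engineer would, in place of code of your own. Each camera call takes 0.05 s, during which the arm holds its last target. There are 200 camera calls.

## Working session

There is one attempt and no reset: what is moved stays moved. The work goes in short steps, Python scripts to look and compute and a tool call to move; the robot and the scene stay as the last step left them, time stands still between calls to the robot, and variables do not carry over. Pictures are saved under pics/ and viewed, at most 10 in all, crops included, and the job is handed in when it is done.

Besides the shell and the picture viewer there is one more tool, called after ">>>" by a JSON object that holds its "method" and its "body", one argument or row to a line. jog_arm: Moves the arm, as the interface text tells. Shift numbers are shares of 1 m and turn numbers shares of pi rad, none past 1 either way. Its arguments: {"type":"object","properties":{"plan":{"type":"array","items":{"type":"array","items":{"type":"number"}}},"squeeze":{"type":"number"}},"required":["plan"]}

```bash
mkdir -p pics; cat > h.py <<'E'
import numpy as np, cv2
from scipy.spatial.transform import Rotation as R
from rig import readout, viewer, models
def K(m,h=420):
    f=h/2/np.tan(np.radians(m["fovy"])/2)
    return np.array([[f,0,m["cx"]],[0,f,m["cy"]],[0,0,1]])
def att(m):
    a=np.array(m["attitude"],float)
    return a if a.shape==(3,3) else R.from_rotvec(a).as_matrix()
def rays(m,uv):
    p=cv2.undistortPoints(np.array(uv,float).reshape(-1,1,2),K(m),np.array(m["distortion"],float)).reshape(-1,2)
    d=np.c_[p[:,0],-p[:,1],-np.ones(len(p))]
    return d@att(m).T
def at_z(m,uv,z):
    d=rays(m,uv);o=np.array(m["position"])
    return o+d*((z-o[2])/d[:,2])[:,None]
def at_depth(m,uv,dep):
    return np.array(m["position"])+rays(m,uv)*np.array(dep).reshape(-1,1)
def proj(m,P):
    c=(np.array(P,float).reshape(-1,3)-np.array(m["position"]))@att(m)
    c=c*[1,-1,-1]
    return cv2.projectPoints(c.reshape(-1,1,3),np.zeros(3),np.zeros(3),K(m),np.array(m["distortion"],float))[0].reshape(-1,2)
E
cat > a.py <<'E'
from h import *
for n in("scene","top"):
    im,d=viewer.capture(n); m=viewer.camera_model(n)
    print(n,m)
    cv2.imwrite(f"pics/{n}0.png",im[:,:,::-1]); np.savez(f"{n}0.npz",im=im,d=d)
    for l in("carousel","jar_red","arrow","post","mug_a","tumbler","bowl","spoon"):
        for r in models.boxes_of(n,l):
            uv=np.array(r["at"])*[560,420]; u,v=uv.astype(int).clip(0,[559,419])
            print(l,round(r["confidence"],2),uv.round(),at_depth(m,[uv],[d[v,u]])[0].round())
print(readout.observe())
E
python3 a.py
```

```text
scene {'fovy': 45.20826007301075, 'cx': 272.9009388901271, 'cy': 202.367923192286, 'distortion': array([-0.03056259,  0.        ,  0.        ,  0.        ,  0.        ]), 'position': array([1096.40069473,  846.88786481,  920.93279568]), 'attitude': array([0.30430068, 1.09128165, 2.41213089])}
carousel 0.61 [269. 212.] [605.  -1.  31.]
jar_red 0.85 [253. 178.] [603. -97.  76.]
jar_red 0.46 [178. 216.] [821. -99.  35.]
arrow 0.69 [327. 201.] [432.  20.   8.]
post 0.73 [269. 208.] [599. -15.  31.]
mug_a 0.89 [424. 288.] [414. 383.   7.]
mug_a 0.76 [350. 324.] [662. 416.  82.]
tumbler 0.71 [241. 115.] [ 475. -409.   68.]
bowl 0.79 [204. 134.] [ 597. -434.   20.]
spoon 0.69 [268. 148.] [ 454. -276.   13.]
top {'fovy': 50.549754576658984, 'cx': 276.2731666709614, 'cy': 206.88349923338987, 'distortion': array([0.00247777, 0.        , 0.        , 0.        , 0.        ]), 'position': array([ 358.77216637,  -29.98234372, 1217.78967949]), 'attitude': array([ 0.17730687, -0.15551669, -1.40060325])}
jar_red 0.7 [320. 217.] [ 600. -110.   77.]
jar_red 0.52 [333. 149.] [ 807. -120.   33.]
arrow 0.
[... 234 characters left out ...]
.]
{'clock': 0.9, 'qpos': array([ 1.2164951 ,  0.61485924, -0.01261607,  1.42340697,  0.0081049 ,
        1.10338158, -0.04036506]), 'qvel': array([ 0.00098978,  0.00236109, -0.00014432, -0.00107496,  0.00110352,
       -0.00034568,  0.00113531]), 'tau': array([ 2.37625727e-04, -4.58813024e+01,  2.09052851e-01, -1.66033477e+01,
       -6.11077691e-02,  1.31731055e-02,  4.21101447e-05]), 'tcp_pos': array([ 209.29704783, -615.35482058,  218.66434117]), 'eef_rot': array([-3.09945384e+00, -5.12748145e-01, -6.30357760e-05]), 'ft_force': array([ 0.18832601,  0.08258171, -0.31470243]), 'wrist_torque': array([-0.02519315, -0.00681613,  0.0289801 ]), 'gripper_force': 0.0, 'opening': 92.8232963162607}
```

View images.

```bash
python3 - <<'E'
import cv2,numpy as np
a=cv2.imread("pics/top0.png");b=cv2.imread("pics/scene0.png")
cv2.imwrite("pics/a1.png",cv2.resize(a[90:330,110:470],None,fx=2.2,fy=2.2,interpolation=cv2.INTER_CUBIC))
cv2.imwrite("pics/a2.png",cv2.resize(b[90:340,140:460],None,fx=2.4,fy=2.4,interpolation=cv2.INTER_CUBIC))
E
```

```text
(no output)
```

View pics/a1.png

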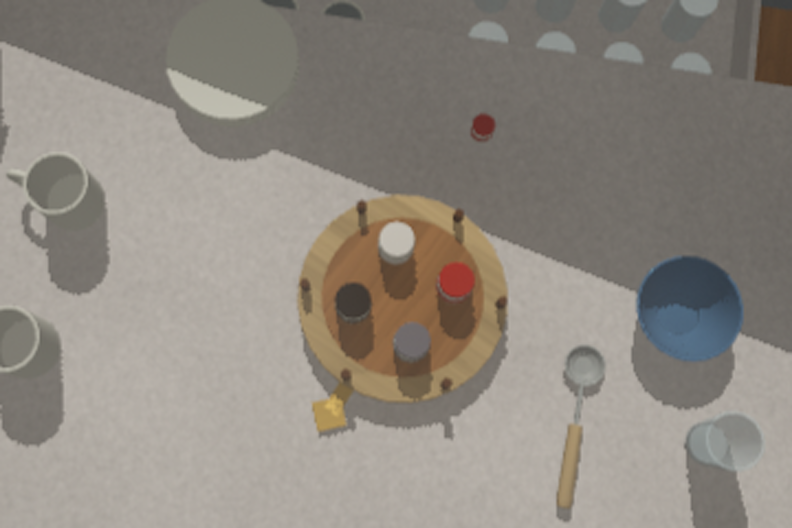

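View pics/a2.png

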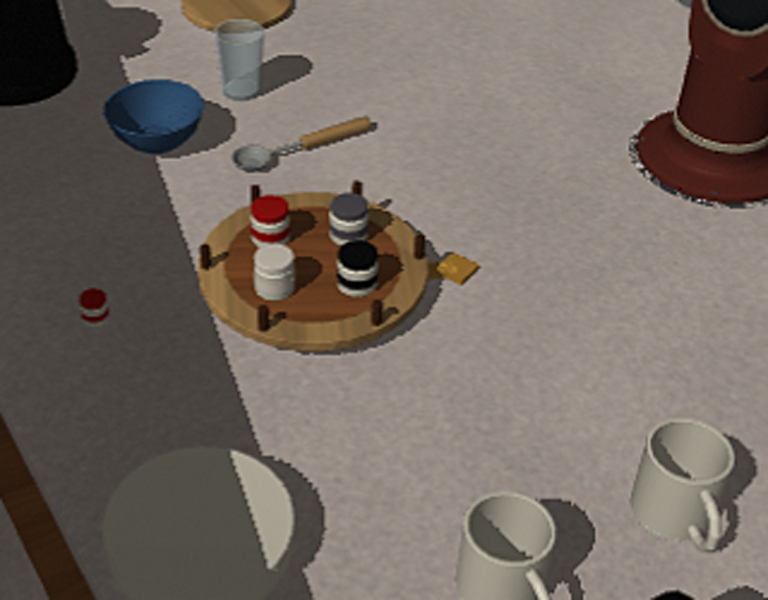

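The red lid on the disc (top crop 457,281; ~30 px lid) is the marked jar. The one at (483,126) stands on the counter off the disc and is smaller, so it's the decoy. Both crops confirm this. The arrow head is at crop (330,415), and the posts are at (362,206), (458,214), (501,301), (446,383), (346,375) and (305,285).

```bash
python3 - <<'E'
from h import *
from scipy.optimize import least_squares
def crop(p,s,o): return np.array(p,float)/s+o
T=viewer.camera_model("top");S=viewer.camera_model("scene")
to=lambda p,z:at_z(T,crop(p,2.2,[110,90]),z)
so=lambda p,z:at_z(S,crop(p,2.4,[140,90]),z)
for nm,posts,ar,f in(("top",[(362,206),(458,214),(501,301),(446,383),(346,375),(305,285)],[(330,415)],to),
  ("scene",[(263,308),(205,247),(255,187),(357,184),(419,236),(377,303)],[(458,268)],so)):
    P=f(posts,61)[:,:2]
    def res(x):
        a=np.arctan2(P[:,1]-x[1],P[:,0]-x[0]); k=np.round((a-x[2])/(np.pi/3)); b=x[2]+k*np.pi/3
        return (P-(x[:2]+120*np.c_[np.cos(b),np.sin(b)])).ravel()
    r=min((least_squares(res,[*P.mean(0),t]) for t in np.linspace(0,1,6)),key=lambda r:r.cost)
    c=r.x[:2]; A=f(ar,8)[0,:2]-c
    print(nm,c.round(1),"postphase",np.degrees(r.x[2])%60,"rms",np.sqrt(2*r.cost/6).round(1),"arrow",np.hypot(*A).round(),np.degrees(np.arctan2(A[1],A[0])))
    L=dict(top=[(457,279),(397,240),(353,299),(412,339)],scene=[(270,208),(274,257),(357,252),(349,205)])[nm]
    J=f(L,79)[:,:2]-c
    print(np.hypot(*J.T).round(),np.degrees(np.arctan2(J[:,1],J[:,0])).round(1))
W=viewer.camera_model("wrist");print(W)
E
```

```text
top [574.9 -43.8] postphase 34.471035131890716 rms 1.5 arrow 167.0 157.51817821419422
[65. 61. 61. 59.] [ -68.6   16.3  109.4 -161.5]
scene [578.7 -42.5] postphase 34.33640273728101 rms 1.3 arrow 168.0 155.92330570388665
[61. 63. 61. 59.] [ -67.9   18.6  111.1 -163.3]
{'fovy': 71.30844622549989, 'cx': 283.83354923365494, 'cy': 214.4179765581675, 'distortion': array([-0.0582367,  0.       ,  0.       ,  0.       ,  0.       ]), 'position': array([ 282.28595737, -589.99115471,  384.39408051]), 'attitude': array([-0.24542902,  0.17687673, -1.23484076])}
```

```bash
cat >> h.py <<'E'
C=np.array([577.,-43.])
def pose(th,r,z):  # tool x along clockwise tangent, y radially inward
    th=np.radians(th); p=np.r_[C+r*np.array([np.cos(th),np.sin(th)]),z]
    a=th-np.pi/2
    x=np.array([np.cos(a),np.sin(a),0]);zz=np.array([0,0,-1.]);
    return p,np.c_[x,np.cross(zz,x),zz]
def rows(ts):
    s=readout.observe(); p0=np.array(s["tcp_pos"]);R0=R.from_rotvec(s["eef_rot"]).as_matrix()
    for t in ts:
        p,M=pose(*t); d=R0.T@(p-p0)/1000; w=R.from_matrix(R0.T@M).as_rotvec()/np.pi
        print([round(float(v),3) for v in [*d,*w]]+[0])
E
python3 -c "
from h import *
rows([(-133.6,124,150)])"
```

```text
[0.423, -0.366, 0.069, 0.0, -0.0, -0.653, 0]
```

>>> {"method": "jog_arm", "body": {
  "plan": [
    [0.423,-0.366,0.069,0,0,-0.653,0],
    [0.423,-0.366,0.069,0,0,-0.653,0],
    [0.423,-0.366,0.069,0,0,-0.653,0],
    [0.423,-0.366,0.069,0,0,-0.653,0],
    [0.423,-0.366,0.069,0,0,-0.653,0],
    [0.423,-0.366,0.069,0,0,-0.653,0],
    [0.423,-0.366,0.069,0,0,-0.653,0],
    [0.423,-0.366,0.069,0,0,-0.653,0],
    [0.423,-0.366,0.069,0,0,-0.653,0],
    [0.423,-0.366,0.069,0,0,-0.653,0],
    [0.423,-0.366,0.069,0,0,-0.653,0],
    [0.423,-0.366,0.069,0,0,-0.653,0],
    [0.423,-0.366,0.069,0,0,-0.653,0],
    [0.423,-0.366,0.069,0,0,-0.653,0],
    [0.423,-0.366,0.069,0,0,-0.653,0]
  ]
}}

```text
clock: 2.78
tcp_pos: [491.9, -132.8, 149.8]
eef_rot: [1.17, 2.915, -0.0]
ft_force: [0.2, 0.4, -0.5]
opening: 0.6
gripper_force: 0.0
```

```bash
cat > w.py <<'E'
from h import *
import sys
s=readout.observe();m=viewer.camera_model("wrist");im,d=viewer.capture("wrist")
o=im[:,:,::-1].copy()
ph=float(sys.argv[1])
for k in range(6):
    a=np.radians(ph+60*k);q=proj(m,[*(C+120*np.array([np.cos(a),np.sin(a)])),61])[0]
    if np.all(np.abs(q)<2000): cv2.circle(o,tuple(int(v) for v in q),5,(0,255,0),1)
cv2.imwrite(sys.argv[2],o)
print(s["clock"],s["tcp_pos"],s["eef_rot"],s["opening"],s["qpos"].round(2)); rows([(-133.6,124,41)])
E
python3 w.py 34.4 pics/w1.png
```

```text
2.775 [ 491.9288049  -132.75017057  149.79899281] [ 1.16981620e+00  2.91536577e+00 -1.94009593e-04] 0.5584571235578432 [ 0.61  0.55 -0.59  1.9   0.41  0.82  0.62]
[0.0, -0.0, 0.109, -0.0, 0.0, -0.001, 0]
```

View pics/w1.png

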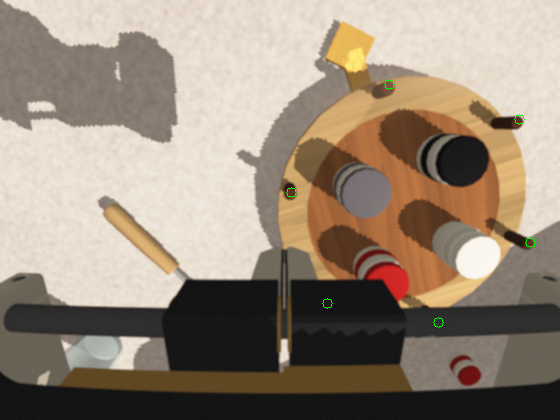

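The projected posts coincide with the real ones. The pusher is at the clear gap behind the post at (290,190), so I'm going down.

>>> {"method": "jog_arm", "body": {
  "plan": [
    [0,0,0.03,0,0,0,0],
    [0,0,0.06,0,0,0,0],
    [0,0,0.09,0,0,0,0],
    [0,0,0.108,0,0,0,0],
    [0,0,0.108,0,0,0,0],
    [0,0,0.108,0,0,0,0]
  ]
}}

```text
clock: 3.58
tcp_pos: [492.5, -132.6, 42.3]
eef_rot: [1.168, 2.915, 0.001]
ft_force: [0.8, 0.5, 0.2]
opening: 0.7
gripper_force: 0.0
```

```bash
python3 -c "
from h import *
print(readout.observe()['tcp_pos'])
rows([(-133.6-a,124,42) for a in [1,2,3.5,5,6.5,8,10,12,14.5,17,20,23,26,29,32,35,38,41,44,46]])"
```

```text
[ 492.52485026 -132.59134289   42.3482644 ]
[0.003, -0.001, 0.0, 0.0, 0.0, 0.005, 0]
[0.005, -0.001, 0.0, 0.0, 0.0, 0.011, 0]
[0.008, -0.001, 0.0, 0.0, 0.0, 0.019, 0]
[0.011, -0.0, 0.0, 0.0, 0.0, 0.027, 0]
[0.015, -0.0, 0.0, 0.0, 0.0, 0.036, 0]
[0.018, 0.0, 0.0, 0.0, 0.0, 0.044, 0]
[0.022, 0.001, 0.0, 0.0, 0.0, 0.055, 0]
[0.026, 0.002, 0.0, 0.0, 0.0, 0.066, 0]
[0.032, 0.003, 0.0, 0.0, 0.0, 0.08, 0]
[0.037, 0.005, 0.0, 0.0, 0.0, 0.094, 0]
[0.043, 0.007, 0.0, 0.0, 0.0, 0.111, 0]
[0.049, 0.009, 0.0, 0.0, 0.0, 0.127, 0]
[0.055, 0.012, 0.0, 0.0, 0.0, 0.144, 0]
[0.061, 0.015, 0.0, 0.0, 0.0, 0.161, 0]
[0.066, 0.018, 0.0, 0.0, 0.0, 0.177, 0]
[0.072, 0.021, 0.0, 0.0, 0.0, 0.194, 0]
[0.077, 0.025, 0.0, 0.0, 0.0, 0.211, 0]
[0.082, 0.029, 0.0, 0.0, 0.0, 0.227, 0]
[0.087, 0.034, 0.0, 0.0, 0.0, 0.244, 0]
[0.09, 0.037, 0.0, 0.0, 0.0, 0.255, 0]
```

>>> {"method": "jog_arm", "body": {
  "plan": [
    [0.003,-0.001,0,0,0,0.005,0],
    [0.005,-0.001,0,0,0,0.011,0],
    [0.008,-0.001,0,0,0,0.019,0],
    [0.011,0,0,0,0,0.027,0],
    [0.015,0,0,0,0,0.036,0],
    [0.018,0,0,0,0,0.044,0],
    [0.022,0.001,0,0,0,0.055,0],
    [0.026,0.002,0,0,0,0.066,0],
    [0.032,0.003,0,0,0,0.08,0],
    [0.037,0.005,0,0,0,0.094,0],
    [0.043,0.007,0,0,0,0.111,0],
    [0.049,0.009,0,0,0,0.127,0],
    [0.055,0.012,0,0,0,0.144,0],
    [0.061,0.015,0,0,0,0.161,0],
    [0.066,0.018,0,0,0,0.177,0],
    [0.072,0.021,0,0,0,0.194,0],
    [0.077,0.025,0,0,0,0.211,0],
    [0.082,0.029,0,0,0,0.227,0],
    [0.087,0.034,0,0,0,0.244,0],
    [0.09,0.037,0,0,0,0.255,0]
  ]
}}

```text
clock: 6.08
tcp_pos: [452.0, -43.4, 41.7]
eef_rot: [-2.215, -2.227, 0.001]
ft_force: [1.3, -0.6, 1.3]
opening: 0.3
gripper_force: 0.5
```

```bash
python3 - <<'E'
from h import *
s=readout.observe();print(s["clock"],s["tcp_pos"],s["ft_force"],s["qpos"].round(2))
im,d=viewer.capture("top");cv2.imwrite("pics/t1.png",cv2.resize(im[150:310,190:390,::-1],None,fx=3.5,fy=3.5,interpolation=cv2.INTER_CUBIC))
rows([(-179.6-a,124,42) for a in [1,3,6,9,12,15,18,21,24,27,30,33,36,39,42,45,48,51,54,55]])
E
```

```text
6.075 [452.0019732  -43.37235261  41.65204559] [ 1.34060549 -0.57903292  1.32412576] [ 0.18  0.62 -0.2   2.15  0.29  0.4  -0.24]
[0.001, 0.001, -0.0, -0.0, -0.0, 0.005, 0]
[0.005, 0.001, -0.0, -0.0, -0.0, 0.016, 0]
[0.012, 0.002, -0.0, -0.0, -0.0, 0.033, 0]
[0.018, 0.002, -0.0, -0.0, -0.0, 0.05, 0]
[0.025, 0.004, -0.0, -0.0, -0.0, 0.066, 0]
[0.031, 0.005, -0.0, -0.0, -0.0, 0.083, 0]
[0.037, 0.007, -0.0, -0.0, -0.0, 0.1, 0]
[0.043, 0.009, -0.0, -0.0, -0.0, 0.116, 0]
[0.049, 0.012, -0.0, -0.0, -0.0, 0.133, 0]
[0.055, 0.014, -0.0, -0.0, -0.0, 0.15, 0]
[0.061, 0.018, -0.0, -0.0, -0.0, 0.166, 0]
[0.066, 0.021, -0.0, -0.0, -0.0, 0.183, 0]
[0.072, 0.025, -0.0, -0.0, -0.0, 0.2, 0]
[0.077, 0.029, -0.0, -0.0, -0.0, 0.216, 0]
[0.082, 0.033, -0.0, -0.0, -0.0, 0.233, 0]
[0.087, 0.037, -0.0, -0.0, -0.0, 0.25, 0]
[0.091, 0.042, -0.0, -0.0, -0.0, 0.266, 0]
[0.095, 0.047, -0.0, -0.0, -0.0, 0.283, 0]
[0.099, 0.052, -0.0, -0.0, -0.0, 0.3, 0]
[0.1, 0.054, -0.0, -0.0, -0.0, 0.305, 0]
```

View pics/t1.png

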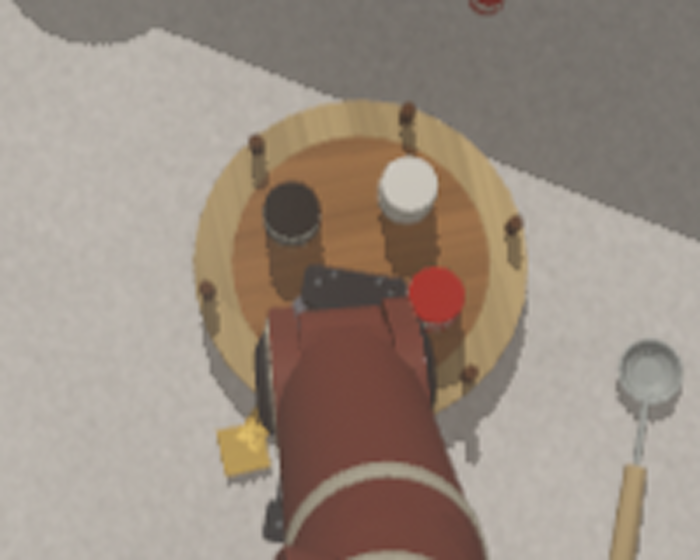

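The carousel has turned about 40° clockwise. The red jar is now at crop (437,293), the jars are riding along, and nothing else has moved. I'll carry on.

>>> {"method": "jog_arm", "body": {
  "plan": [
    [0.001,0.001,0,0,0,0.005,0],
    [0.005,0.001,0,0,0,0.016,0],
    [0.012,0.002,0,0,0,0.033,0],
    [0.018,0.002,0,0,0,0.05,0],
    [0.025,0.004,0,0,0,0.066,0],
    [0.031,0.005,0,0,0,0.083,0],
    [0.037,0.007,0,0,0,0.1,0],
    [0.043,0.009,0,0,0,0.116,0],
    [0.049,0.012,0,0,0,0.133,0],
    [0.055,0.014,0,0,0,0.15,0],
    [0.061,0.018,0,0,0,0.166,0],
    [0.066,0.021,0,0,0,0.183,0],
    [0.072,0.025,0,0,0,0.2,0],
    [0.077,0.029,0,0,0,0.216,0],
    [0.082,0.033,0,0,0,0.233,0],
    [0.087,0.037,0,0,0,0.25,0],
    [0.091,0.042,0,0,0,0.266,0],
    [0.095,0.047,0,0,0,0.283,0],
    [0.099,0.052,0,0,0,0.3,0],
    [0.1,0.054,0,0,0,0.305,0]
  ]
}}

```text
clock: 8.62
tcp_pos: [505.0, 57.2, 41.4]
eef_rot: [-2.991, -0.958, 0.002]
ft_force: [-0.5, -0.3, -0.3]
opening: 0.3
gripper_force: 0.4
```

```bash
python3 - <<'E'
from h import *
s=readout.observe();print(s["clock"],s["tcp_pos"],s["ft_force"],s["qpos"].round(2))
im,d=viewer.capture("top");cv2.imwrite("pics/t2.png",cv2.resize(im[150:310,190:390,::-1],None,fx=3.5,fy=3.5,interpolation=cv2.INTER_CUBIC))
rows([(-234.6-a,124,42) for a in [1,3,6,9,12,15,18,21,23,25,27,29,31,32]])
E
```

```text
8.625 [505.04466835  57.21731395  41.44473966] [-0.5434117  -0.29027153 -0.32407449] [-0.21  0.66  0.08  2.01 -0.1   0.48 -1.01]
[0.003, -0.001, -0.001, -0.0, 0.0, 0.006, 0]
[0.007, -0.001, -0.001, -0.0, 0.0, 0.017, 0]
[0.013, -0.0, -0.001, -0.0, 0.0, 0.034, 0]
[0.02, 0.001, -0.001, -0.0, 0.0, 0.051, 0]
[0.026, 0.002, -0.001, -0.0, 0.0, 0.067, 0]
[0.032, 0.004, -0.001, -0.0, 0.0, 0.084, 0]
[0.039, 0.005, -0.001, -0.0, 0.0, 0.101, 0]
[0.045, 0.008, -0.001, -0.0, 0.0, 0.117, 0]
[0.049, 0.009, -0.001, -0.0, 0.0, 0.128, 0]
[0.053, 0.011, -0.001, -0.0, 0.0, 0.139, 0]
[0.057, 0.013, -0.001, -0.0, 0.0, 0.151, 0]
[0.06, 0.015, -0.001, -0.0, 0.0, 0.162, 0]
[0.064, 0.017, -0.001, -0.0, 0.0, 0.173, 0]
[0.066, 0.018, -0.001, -0.0, 0.0, 0.178, 0]
```

View pics/t2.png

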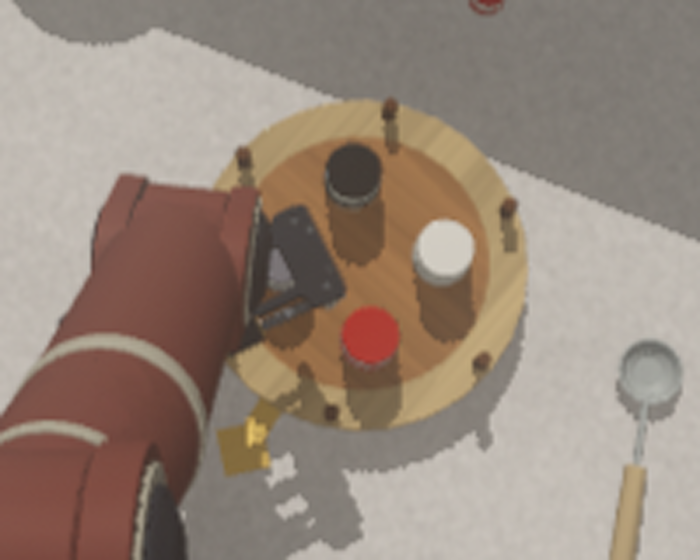

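The red lid is at crop (370,333), about 95° turned. The next stroke stops a few degrees short, then I'll measure.

```bash
python3 - <<'E'
from h import *
T=viewer.camera_model("top")
J=at_z(T,np.array([[370,333]])/3.5+[190,150],79)[:,:2]-C
print(np.hypot(*J.T),np.degrees(np.arctan2(J[:,1],J[:,0])))
P=at_z(T,np.array([[390,105],[508,207],[482,361],[331,412],[243,156]])/3.5+[190,150],61)[:,:2]-C
print(np.hypot(*P.T),np.degrees(np.arctan2(P[:,1],P[:,0]))%60)
E
```

```text
[63.25195578] [-165.44704879]
[118.51162453 117.94962219 121.21461452 121.44252767 117.01844177] [57.88354181 57.01869869 57.12908746 58.55961113 59.21172234]
```

```bash
python3 - <<'E'
from h import *
rows([(-234.6-a,124,42) for a in [34,36,37,38]])
E
```

```text
[0.07, 0.021, -0.001, -0.0, 0.0, 0.189, 0]
[0.073, 0.023, -0.001, -0.0, 0.0, 0.201, 0]
[0.075, 0.024, -0.001, -0.0, 0.0, 0.206, 0]
[0.077, 0.026, -0.001, -0.0, 0.0, 0.212, 0]
```

>>> {"method": "jog_arm", "body": {
  "plan": [
    [0.003,0,0,0,0,0.006,0],
    [0.007,0,0,0,0,0.017,0],
    [0.013,0,0,0,0,0.034,0],
    [0.02,0.001,0,0,0,0.051,0],
    [0.026,0.002,0,0,0,0.067,0],
    [0.032,0.004,0,0,0,0.084,0],
    [0.039,0.005,0,0,0,0.101,0],
    [0.045,0.008,0,0,0,0.117,0],
    [0.049,0.009,0,0,0,0.128,0],
    [0.053,0.011,0,0,0,0.139,0],
    [0.057,0.013,0,0,0,0.151,0],
    [0.06,0.015,0,0,0,0.162,0],
    [0.064,0.017,0,0,0,0.173,0],
    [0.067,0.019,0,0,0,0.182,0],
    [0.07,0.021,0,0,0,0.189,0],
    [0.073,0.023,0,0,0,0.201,0],
    [0.075,0.024,0,0,0,0.206,0],
    [0.077,0.026,0,0,0,0.212,0],
    [0.077,0.026,0,0,0,0.212,0]
  ]
}}

```text
clock: 11.05
tcp_pos: [584.0, 80.1, 41.8]
eef_rot: [3.141, -0.073, 0.002]
ft_force: [0.7, -0.1, 0.2]
opening: 0.6
gripper_force: 0.0
```

>>> {"method": "jog_arm", "body": {
  "plan": [
    [-0.003,0,0,0,0,0,0],
    [-0.007,0,0,0,0,0,0],
    [-0.012,0,0,0,0,0,0],
    [-0.012,0,-0.02,0,0,0,0],
    [-0.012,0,-0.06,0,0,0,0],
    [-0.012,0,-0.11,0,0,0,0],
    [-0.012,-0.05,-0.15,0,0,0,0],
    [-0.012,-0.1,-0.17,0,0,0,0],
    [-0.012,-0.15,-0.17,0,0,0,0],
    [-0.012,-0.18,-0.17,0,0,0,0],
    [-0.012,-0.18,-0.17,0,0,0,0],
    [-0.012,-0.18,-0.17,0,0,0,0]
  ]
}}

```text
clock: 12.55
tcp_pos: [579.7, 258.2, 211.6]
eef_rot: [3.139, -0.076, -0.0]
ft_force: [-0.8, -0.7, 0.0]
opening: 0.7
gripper_force: 0.0
```

```bash
python3 - <<'E'
from h import *
s=readout.observe();print(s["clock"],s["tcp_pos"],s["ft_force"])
for n in("top","scene"):
    im,d=viewer.capture(n);m=viewer.camera_model(n)
    hsv=cv2.cvtColor(im,cv2.COLOR_RGB2HSV)
    if n=="top": cv2.imwrite("pics/t3.png",cv2.resize(im[130:330,170:420,::-1],None,fx=3,fy=3,interpolation=cv2.INTER_CUBIC))
    for r in models.boxes_of(n,"jar_red"): print(n,r)
    for r in models.boxes_of(n,"arrow")[:1]:
        a=at_z(m,[np.array(r["at"])*[560,420]],8)[0,:2]-C; print("arrow",np.hypot(*a),np.degrees(np.arctan2(a[1],a[0])))
E
```

```text
12.55 [579.74185885 258.19801021 211.59913056] [-0.82256923 -0.70779342  0.00426459]
top {'at': [0.5034, 0.5831], 'confidence': 0.8}
arrow 159.39099242923032 156.37267529259185
scene {'at': [0.5257, 0.4443], 'confidence': 0.88}
scene {'at': [0.3155, 0.5174], 'confidence': 0.51}
arrow 31.275776489017538 -0.36765485037690143
```

View pics/t3.png

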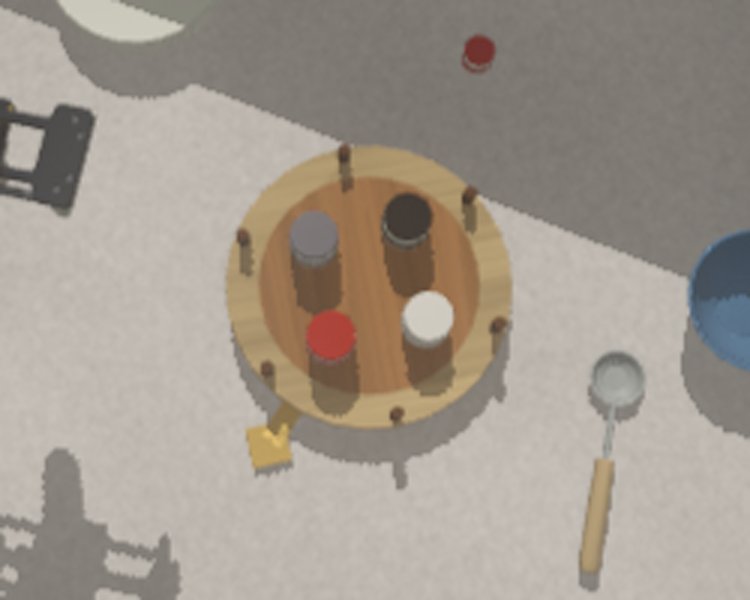

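```bash
python3 - <<'E'
from h import *
T=viewer.camera_model("top");S=viewer.camera_model("scene")
c=lambda p:np.array(p,float)/3+[170,130]
P=at_z(T,c([(344,152),(470,194),(499,324),(397,413),(267,368),(243,236)]),61)[:,:2];ctr=P.mean(0);print(ctr)
q=P-ctr;print(np.hypot(*q.T).round(),(np.degrees(np.arctan2(q[:,1],q[:,0]))%60).round(1))
J=at_z(T,c([(331,334),(407,215),(315,236),(428,316)]),79)[:,:2]-ctr
A=at_z(T,c([(270,446)]),8)[0,:2]-ctr
ang=lambda v:np.degrees(np.arctan2(v[...,1],v[...,0])).round(1)
print(np.hypot(*J.T).round(),ang(J),np.hypot(*A),ang(A)); u=A/np.hypot(*A);print("off",J[0]@[-u[1],u[0]])
# scene check, jar detection mid-height, arrow first-look
J=at_z(S,[[.5257*560,.4443*420]],32+24)[0,:2]-[578.7,-42.5];print("scene",np.hypot(*J),ang(J))
E
```

```text
[574.70302236 -44.201569  ]
[119. 119. 119. 119. 119. 119.] [20.3 20.3 20.2 20.2 20.2 20.1]
[61. 63. 60. 60.] [ 155.   -21.2   63.2 -116.2] 167.2404143852902 157.4
off -2.5412958849014182
scene 69.31149236940145 170.0
```

```bash
python3 - <<'E'
from h import *
im,d=viewer.capture("scene");S=viewer.camera_model("scene")
uv=[.5257*560,.4443*420];print(at_depth(S,[uv],[d[int(uv[1]),int(uv[0])]]))
h=cv2.cvtColor(im,cv2.COLOR_RGB2HSV);m=((h[...,0]<6)|(h[...,0]>174))&(h[...,1]>150)
v,u=np.nonzero(m&(d>0));k=(abs(u-uv[0])<25)&(abs(v-uv[1])<25);u,v=u[k],v[k]
X=at_depth(S,np.c_[u,v],d[v,u]);X=X[X[:,2]>76.5];p=X.mean(0)
q=p[:2]-[578.7,-42.5];print(len(X),p,np.hypot(*q),np.degrees(np.arctan2(q[1],q[0])))
E
```

```text
[[524.09961445 -10.03808714  76.16919829]]
103 [522.45285216 -17.17220041  78.35059051] 61.686619881165505 155.75820864026377
```

Both cameras put the red jar at about 155–156°, and the arrow is at about 156–157.5°. The sideways offset is around 2.5 mm at most, all the jars are seated, and the hand is clear.

```bash
python3 -c "
from rig import close_job
print(close_job())"
```

```text
the job is handed in; nothing more can be done
None
```

I turned the carousel about 135° clockwise and handed the job in. The red-lidded jar measured about 2.5 mm or less off the arrow's line (12 mm allowed), all four jars were standing in place, and the hand was clear; no verdict came back.

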